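Stack the breakfast tins on the sprung stowage mount for sea

TASK

Stow the breakfast things for sea: set the green tin upright on the black sprung mount and push it down until the orange catches snap over its steel foot and hold it down by themselves. Then stack on it, in this order, the red tin, the blue tin and the yellow egg cup, each one upright and seated in the lid rim of the one below, and let go of everything. Do not shift the ear defenders or the carabiner, and leave the heater knob at its setting.

Things in the scene. Friction and masses are not known exactly. Their poses are not given: they have to be found in the camera images.
- green_tin_mid (a point): Centre (half-way up) of the green tin, the bottom of the stack: closed upright cylinder 52 mm in diameter, 90 mm tall, z axis up. Its foot, the lowest 5 mm, is a steel flange 66 mm in diameter. Its aluminium lid is sunk 5 mm below a rim of 44 mm inside diameter. About 0.2 kg. Starts upright on the table.
- red_tin_mid (a point): Centre (half-way up) of the red tin: closed upright cylinder 52 mm in diameter, 55 mm tall, z axis up. Its lowest 4 mm is a chamfered foot of 36 mm diameter that drops into the 44 mm lid rim of another tin; its shoulder then rests on that rim, its underside 4 mm below the lower tin's top. Its own lid is sunk 5 mm below a 44 mm rim. About 0.13 kg. Starts upright on the table.
- blue_tin_mid (a point): Centre (half-way up) of the blue tin: like the red tin but 50 mm tall (52 mm diameter, 36 mm foot 4 mm high, lid sunk 5 mm below a 44 mm rim; stacked, its underside is 4 mm below the top of the tin under it). About 0.11 kg. Stands on the table at the start.
- egg_cup_mid (a point): Centre (half-way up) of the yellow-glazed ceramic egg cup: 66 mm tall, z axis up; foot 36 mm in diameter, stem 18 mm in diameter from 10 to 22 mm height, bowl above 28 mm: 47 mm in diameter at 42 mm height, 50 mm at the rim. Grip it round the bowl, 45 to 65 mm up. Stacked, its foot stands on the lid inside the rim, its underside 5 mm below the tin's top. About 0.07 kg. Starts upright on the table.
- mount_axis (a point): The sprung mount, fixed to the table: black, round, about 105 mm across. This point is on its vertical axis at table height. In its middle is a sprung aluminium plate of 58 mm diameter. Black guides flare out up to 42 mm above the table and centre the green tin's foot if let down within about 6 mm of the axis. Two orange sprung catches stand at its own +x and -x sides.
- ears: Bystander, not to be shifted: yellow ear defenders lying on the table, two yellow cups 85 x 30 x 66 mm about 130 mm apart along the body's y axis, black headband arching 115 mm toward its +x at 36 mm height. Origin on the table midway between the cups.
- carabiner: Bystander, not to be shifted: steel carabiner lying flat, 100 x 58 x 10 mm, long along its own x axis. Origin on the table at its middle.
- case_mid (a point): Bystander, fixed: white first-aid case with a green sliding door on the side facing the robot and a green cross on top, 88 mm (its x) x 204 mm (its y) x 75 mm tall. This point is its centre.
- plate (a joint): Downward travel of the sprung plate (m): 0 at rest, its top then 34 mm above the table (it does not sink under the tin alone), 0.020 at the bottom stop. Pushing the tin straight down takes 5 to 9 N: past about 0.017 the catches snap over the foot; let go, the tin stays held at about 0.017 (underside 17 mm above the table). Going to the stop is harmless. Uncaught, it springs back up.
- heater_mark (a point): Bystander: rim of the black cabin heater knob (44 mm in diameter, under 50 mm high, on a grey base fixed to the table), 20 mm from its axis at the end of its grip bar: shows the setting, to be left as it is.
Things that resemble listed ones, but are neither listed nor needed, are in the scene too. Leave any purple look-alike of the part that bears blue_tin_mid alone. What is shaped like the part that bears green_tin_mid but pink or purple is not meant.

How it is judged:
On the way, in this order (a step that is already met when the one before it is completed fails the run):
1. the green tin stands on the mount, caught down by the catches, with the robot no longer touching it (horizontal distance between green_tin_mid and mount_axis below 0.006 m and z of green_tin_mid in the frame of mount_axis between 0.055 and 0.068 m and angle between green_tin_mid's own z axis and vertical below 0.1 rad and contact force between each of the arm, the fingers and green_tin below 0.3 N and linear speed of green_tin below 0.02 m/s), for 0.3 s.
2. the red tin sits on the green tin, released (horizontal distance between green_tin_mid and mount_axis below 0.006 m and z of green_tin_mid in the frame of mount_axis between 0.055 and 0.068 m and angle between each of green_tin_mid, red_tin_mid's own z axis and vertical below 0.1 rad and horizontal distance between red_tin_mid and green_tin_mid below 0.008 m and z of red_tin_mid in the frame of green_tin_mid between 0.0655 and 0.0715 m and contact force between each of the arm, the fingers and red_tin below 0.3 N and linear speed of red_tin below 0.02 m/s), for 0.3 s.
3. the blue tin sits on the red tin, released (horizontal distance between green_tin_mid and mount_axis below 0.006 m and z of green_tin_mid in the frame of mount_axis between 0.055 and 0.068 m and angle between each of green_tin_mid, red_tin_mid, blue_tin_mid's own z axis and vertical below 0.1 rad and horizontal distance between red_tin_mid and green_tin_mid below 0.008 m and z of red_tin_mid in the frame of green_tin_mid between 0.0655 and 0.0715 m and horizontal distance between blue_tin_mid and red_tin_mid below 0.008 m and z of blue_tin_mid in the frame of red_tin_mid between 0.0455 and 0.0515 m and contact force between each of the arm, the fingers and blue_tin below 0.3 N and linear speed of blue_tin below 0.02 m/s), for 0.3 s.
4. the egg cup stands on the blue tin, released (horizontal distance between green_tin_mid and mount_axis below 0.006 m and z of green_tin_mid in the frame of mount_axis between 0.055 and 0.068 m and angle between each of green_tin_mid, red_tin_mid, blue_tin_mid, egg_cup_mid's own z axis and vertical below 0.1 rad and horizontal distance between red_tin_mid and green_tin_mid below 0.008 m and z of red_tin_mid in the frame of green_tin_mid between 0.0655 and 0.0715 m and horizontal distance between blue_tin_mid and red_tin_mid below 0.008 m and z of blue_tin_mid in the frame of red_tin_mid between 0.0455 and 0.0515 m and horizontal distance between egg_cup_mid and blue_tin_mid below 0.008 m and z of egg_cup_mid in the frame of blue_tin_mid between 0.05 and 0.056 m and contact force between each of the arm, the fingers and egg_cup below 0.3 N and linear speed of egg_cup below 0.02 m/s), for 0.3 s.
At the end, for the whole second after the job is handed in: Green tin upright, within 6 mm of the mount's axis, caught down (underside 10 to 23 mm above the table); on it red tin, blue tin, egg cup in that order, each within 8 mm sideways of the one below, within 3 mm of seated height, upright within 0.1 rad; all released and at rest (horizontal distance between green_tin_mid and mount_axis below 0.006 m and z of green_tin_mid in the frame of mount_axis between 0.055 and 0.068 m and angle between each of green_tin_mid, red_tin_mid, blue_tin_mid, egg_cup_mid's own z axis and vertical below 0.1 rad and horizontal distance between red_tin_mid and green_tin_mid below 0.008 m and z of red_tin_mid in the frame of green_tin_mid between 0.0655 and 0.0715 m and horizontal distance between blue_tin_mid and red_tin_mid below 0.008 m and z of blue_tin_mid in the frame of red_tin_mid between 0.0455 and 0.0515 m and horizontal distance between egg_cup_mid and blue_tin_mid below 0.008 m and z of egg_cup_mid in the frame of blue_tin_mid between 0.05 and 0.056 m and linear speed of each of green_tin, red_tin, blue_tin, egg_cup below 0.02 m/s); the robot touches nothing.
It fails at once if the ear defenders are shifted by more than 20 mm (distance of ears from where it was at the start of the episode above 0.02 m).
It fails at once if the carabiner is shifted by more than 20 mm (distance of carabiner from where it was at the start of the episode above 0.02 m).
It fails at once if the heater knob is turned by more than about 0.25 rad (distance of heater_mark from where it was at the start of the episode above 0.005 m).
It also fails if it takes over 144 s, if anything falls off the work surface, if the arm or the gripper's body presses on something with over 40 N, if the wrist force passes 120 N, or if a joint passes its speed limit or range.

ROBOT

A 6-joint arm with a two-finger parallel gripper is mounted at the origin on the work surface. World frame = base frame: x ahead of the robot, y to its left, z up, the work surface at z = 0. Lengths are in m, angles in rad, forces in N, time in s.
With the tool pointing down it reaches from about 0.4 to 0.825 m from the base axis. Payload 7 kg.
Tool frame: the origin (TCP) lies on the centre line of the jaws, within the pads' length; the fingertips stand 22 mm ahead of it and the grasp point (between the pads) lies 3 mm ahead of it; z points along the fingers, y is the direction in which the jaws open and shut (so a half turn about z gives the same grasp; the last joint's range is limited). The gripper opens to 88 mm and grips with 3 to 60 N. Pads are 19 mm wide; open, the fingers measure 130 mm over their backs; the gripper's body (78 mm by 193 mm) begins 47 mm behind the grasp point.
Start: joints at [-0.818, 0.359, 0.012, 0, -1.224, -0.288], TCP at [0.303, -0.603, 0.249] pointing down, gripper open.
Joint ranges: [-3.07, 3.07], [-1.43, 2.12], [-1.02, 1.25], [-3.03, 1.67], [-3.05, -0], [-3.03, 3.03]. Speed limits (rad/s): [2.39, 2.39, 3.01, 3.14, 3.14, 3.14].

INTERFACE

Orientations are given as [roll, pitch, yaw] about the fixed x, y, z axes, in that order (R = Rz(yaw) Ry(pitch) Rx(roll)).
In Python, from station import arm gives the robot as it stands. The module is installed in compiled form; this text tells all that it offers.
- The arm moves only by the tool arm_command, never from a script. Its argument "motion" is a list of rows, each a list of 3 entries, a list of its own where there are three numbers: the shift along the tool's x, y, z in mm, then the turn, a rotation vector about the tool's x, y, z in degrees, then the opening, from 0 (shut) to 1 (fully open). In form: [[[tx, ty, tz], [wx, wy, wz], grip], ...]. A call has 1 to 20 rows; each row shifts and turns the commanded pose from where the row before left it, along the tool's axes as they then stand; what a row does not reach is not made up. A row lasts 1/12 s, in which the tool goes at most 41.7 mm and 7.16 degrees, less where a joint would pass 70% of its speed; a pose out of reach is approached as far as the arm can. A call is refused whole if a number of a shift passes 41.7 or a number of a turn 7.16, either way. A call with a gripper value outside its range is refused whole. The fingers move at their own pace and stop on an object; "newtons" is the grip in N (left out, the last holds). Time passes only in rows, so rows that do not move let the fingers close. It gives the time, the measured TCP pose, the force and the opening at its end, in the units of the state.
- arm.get_state(): the state, without advancing time (a new reading comes with each control period).
- arm.grab_frame(name): name is "scene" or "side" or "wrist"; returns the picture (420x560x3 uint8, red, green, blue); there is no depth.
- arm.camera_info(name): a dict with "fov_y" (degrees; the focal length in pixels is half the picture's height over the tangent of half this angle, whatever the lens; pixels are square), "cx", "cy" (the principal point, pixels), "view" (4x4, takes a point from world to camera coordinates); the wrist camera has in their place "tool_from_camera" (4x4, takes a point from camera to tool coordinates, whose origin is the TCP and whose axes are the flange's). Camera axes: x right, y down, z forward; pixel columns grow to the right and rows downward; lengths in m; the calibration is good to about 2 mm. A picture is of the moment at which its call begins: read the wrist's pose just before it. camera_info takes no time and is no camera call.
- arm.job_done(): hands the job in, once; it reports no verdict.
The state is a dict: "t": time; "q": joint angles; "qd": joint speeds; "joint_efforts": joint torques, N m; "eef_pos": TCP position; "ee_rot": TCP orientation; "force": force on the tool from outside, world axes, zero at the start; "moment": the same for the moment, N m; "width": finger opening in m.
Only numpy, scipy, OpenCV 4.12 (cv2) and the standard library are available. Lean on these libraries where they do the work, as an engineer would, in place of code of your own. Each camera call takes 0.05 s, during which the arm holds its last target. There are 200 camera calls.

## Working session

There is one attempt and no reset: what is moved stays moved. The work goes in short steps, Python scripts to look and compute and a tool call to move; the robot and the scene stay as the last step left them, time stands still between calls to the robot, and variables do not carry over. Pictures are saved under pics/ and viewed, on a budget of 14 in all, crops included, one or two more only if the job needs it, and the job is handed in when it is done.

Besides the shell and the picture viewer there is one more tool, called as name(argument=value, ...), one argument or row to a line, values as JSON. arm_command: Moves the arm, as the interface text tells. Its arguments: {"type":"object","properties":{"motion":{"type":"array","items":{"type":"array"}},"newtons":{"type":"number"}},"required":["motion"]}

```bash
mkdir -p pics; cat > h.py <<'E'
import numpy as np, cv2
from station import arm
from scipy.spatial.transform import Rotation as R
def grab(n,f):
    im=arm.grab_frame(n); cv2.imwrite(f'pics/{f}.png',im[:,:,::-1]); return im
def cam(n,st=None):
    c=arm.camera_info(n); f=210/np.tan(np.radians(c['fov_y'])/2)
    if n=='wrist':
        T=np.eye(4);T[:3,:3]=R.from_euler('xyz',st['ee_rot']).as_matrix();T[:3,3]=st['eef_pos']
        V=np.linalg.inv(T@np.array(c['tool_from_camera']))
    else: V=np.array(c['view'])
    return f,c['cx'],c['cy'],V
def ray(C,u,v,z):
    f,cx,cy,V=C; W=np.linalg.inv(V); d=W[:3,:3]@np.array([(u-cx)/f,(v-cy)/f,1]); o=W[:3,3]
    return o+d*(z-o[2])/d[2]
def proj(C,p):
    f,cx,cy,V=C; q=V[:3,:3]@np.array(p)+V[:3,3]; return np.array([f*q[0]/q[2]+cx,f*q[1]/q[2]+cy])
E
python3 - <<'E'
from h import *
s=arm.get_state(); print(s)
for n in('scene','side','wrist'):
    grab(n,n+'0'); c=arm.camera_info(n); print(n,c)
E
```

```text
{'t': 0.0, 'q': array([-8.17924481e-01,  3.59412917e-01,  1.10517654e-02, -3.36194475e-04,
       -1.22406792e+00, -2.88095886e-01]), 'qd': array([ 0.000926  ,  0.00136978,  0.00017047, -0.00028912,  0.00139379,
       -0.001437  ]), 'joint_efforts': array([ 1.22973674e-03, -5.82723927e+01,  2.93067133e+01,  6.99730128e+00,
        6.97033349e-03, -1.65691481e-04]), 'eef_pos': array([ 0.30232555, -0.6030137 ,  0.24760523]), 'ee_rot': array([ 3.13993740e+00, -1.60934991e-04, -2.67693107e+00]), 'force': array([-0.40720237, -0.13604985,  0.96546478]), 'moment': array([-0.04512812, -0.00501325,  0.0045282 ]), 'width': 0.08740809567009918}
scene {'fov_y': 46.00028759852533, 'cx': 279.46824817378405, 'cy': 203.85296926848451, 'view': array([[-0.89870253,  0.43834162,  0.01379818,  0.53439272],
       [ 0.36523866,  0.76549928, -0.52972783, -0.19027727],
       [-0.24276425, -0.47102811, -0.84805544,  1.39634831],
       [ 0.        ,  0.        ,  0.        ,  1.        ]])}
side {'fov_y': 47.827879255651105, 'cx': 283.6324704813227, 'cy': 218.3263731905215, 'view': array([[-0.99734355, -0.07258418, -0.00611415,  0.59169944],
       [-0.03669495,  0.57316382, -0.81861879,  0.05805836],
       [ 0.06292319, -0.81621981, -0.57430471,  1.34968687],
       [ 0.        ,  0.        ,  0.        ,  1.        ]])}
wrist {'fov_y': 66.07532825081616, 'cx': 284.0136768092657, 'cy': 215.64050298094153, 'tool_from_camera': array([[ 1.17653431e-03, -9.62875987e-01, -2.69941568e-01,
         7.23262637e-02],
       [ 9.99999302e-01,  1.16098319e-03,  2.17271684e-04,
        -9.19132783e-04],
       [ 1.04191935e-04, -2.69941636e-01,  9.62876681e-01,
        -1.35617368e-01],
       [ 0.00000000e+00,  0.00000000e+00,  0.00000000e+00,
         1.00000000e+00]])}
```

View pics/scene0.png

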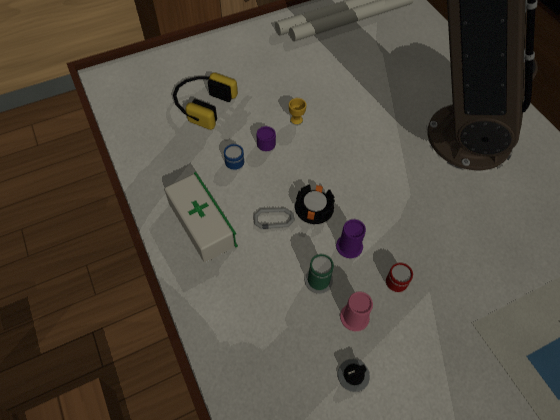

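View pics/side0.png

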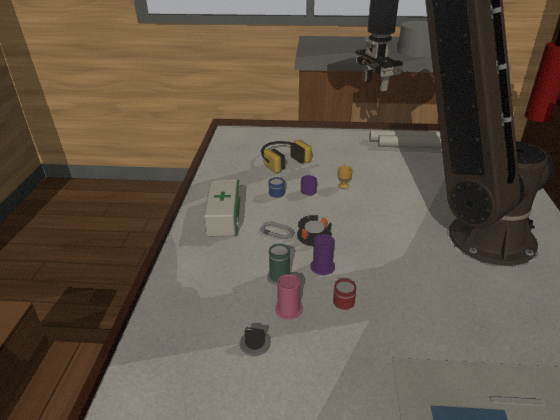

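The pictures show, in scene/side pixels: green (321,262)/(280,250), mount plate (315,201)/(315,227), red (401,270)/(345,286), blue (233,150)/(277,184) and egg cup (297,103)/(345,170). The bystanders and look-alikes are clear of these.

```bash
python3 - <<'E'
from h import *
P={'green':((321,262),(280,250),.09),'mount':((315,201),(315,227),.034),'red':((401,270),(345,286),.055),'blue':((233,150),(277,184),.05),'egg':((297,102),(345,169),.066),
'purS':((266,132),(309,179),.05),'purL':((354,228),(324,239),.09),'pink':((358,300),(289,281),.09),'knob':((353,372),(255,335),.045),'carab':((272,217),(278,230),.01)}
for k,(a,b,z) in P.items():
    p=ray(cam('scene'),*a,z);q=ray(cam('side'),*b,z); print(k,p.round(3),q.round(3),np.hypot(*p[:2]).round(3))
E
```

```text
green [0.59  0.196 0.09 ] [0.587 0.201 0.09 ] 0.622
mount [0.507 0.021 0.034] [0.502 0.022 0.034] 0.507
red [0.426 0.278 0.055] [0.428 0.282 0.055] 0.509
blue [ 0.632 -0.203  0.05 ] [ 0.627 -0.18   0.05 ] 0.664
egg [ 0.41  -0.269  0.066] [ 0.41  -0.263  0.066] 0.491
purS [ 0.528 -0.221  0.05 ] [ 0.527 -0.218  0.05 ] 0.572
purL [0.481 0.153 0.09 ] [0.479 0.15  0.09 ] 0.505
pink [0.562 0.307 0.09 ] [0.558 0.312 0.09 ] 0.64
knob [0.635 0.423 0.045] [0.622 0.436 0.045] 0.763
carab [0.617 0.004 0.01 ] [0.609 0.011 0.01 ] 0.617
```

arm_command(
  motion=[
    [[-28,28,-1],[0,0,0],1],
    [[-28,28,-1],[0,0,0],1],
    [[-28,28,-1],[0,0,0],1],
    [[-28,28,-1],[0,0,0],1],
    [[-28,28,-1],[0,0,0],1],
    [[-28,28,-1],[0,0,0],1],
    [[-28,28,-1],[0,0,0],1],
    [[-28,28,-1],[0,0,0],1],
    [[-28,28,-1],[0,0,0],1],
    [[-28,28,-1],[0,0,0],1],
    [[-28,28,-1],[0,0,0],1],
    [[-28,28,-1],[0,0,0],1],
    [[-28,28,-1],[0,0,0],1],
    [[-28,28,-1],[0,0,0],1],
    [[-28,28,-1],[0,0,0],1],
    [[-28,28,-1],[0,0,0],1],
    [[-28,28,-1],[0,0,0],1],
    [[-28,28,-1],[0,0,0],1],
    [[-28,28,-1],[0,0,0],1],
  ],
  newtons=40,
)

```text
t: 1.73
eef_pos: [0.5397, 0.1127, 0.2676]
ee_rot: [3.142, 0.0, -2.676]
force: [1.5, 0.6, 0.6]
width: 0.0878
```

arm_command(
  motion=[
    [[0,0,0],[0,0,-6.2],1],
    [[0,0,0],[0,0,-6.2],1],
    [[0,0,0],[0,0,-6.2],1],
    [[0,0,0],[0,0,-6.2],1],
    [[0,0,0],[0,0,-6.2],1],
    [[0,0,0],[0,0,-6.2],1],
    [[0,0,0],[0,0,0],1],
    [[0,0,0],[0,0,0],1],
  ],
)

```text
t: 2.4
eef_pos: [0.5395, 0.1106, 0.2674]
ee_rot: [3.141, -0.0, -2.031]
force: [0.6, 0.6, -0.2]
width: 0.0877
```

```bash
cat >> h.py <<'E'
def wr(f):
    s=arm.get_state(); im=grab('wrist',f); return s,cam('wrist',s),im
def go(s,p,yaw=None):
    M=R.from_euler('xyz',s['ee_rot']).as_matrix(); d=M.T@(np.array(p)-s['eef_pos'])*1000
    print('shift',d.round(1),'yaw',np.degrees(s['ee_rot'][2]).round(1),'tilt',np.degrees(np.arccos(-M[2,2])).round(2))
E
python3 - <<'E'
from h import *
s,C,im=wr('w1'); print(s['eef_pos'],s['ee_rot'],s['force'])
for n,p in dict(green=(.589,.198,.09),mount=(.505,.021,.034)).items(): print(n,proj(C,p))
E
```

```text
[0.53948526 0.11060998 0.26736748] [ 3.14129879e+00 -2.40275109e-04 -2.03089281e+00] [ 0.59202112  0.64526043 -0.20538036]
green [279.52425069 292.05311599]
mount [276.64467492 103.42047724]
```

View pics/w1.png

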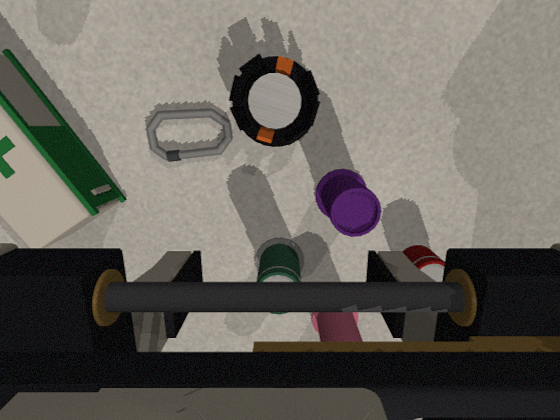

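The mount plate is at (275,101), 2 px from the prediction. The green tin sits under the gripper rod, so I'll back off to see its lid.

arm_command(
  motion=[
    [[-30,0,0],[0,0,0],1],
    [[-30,0,0],[0,0,0],1],
    [[-30,0,0],[0,0,0],1],
    [[-20,0,0],[0,0,0],1],
    [[0,0,0],[0,0,0],1],
    [[0,0,0],[0,0,0],1],
  ],
)

```text
t: 2.95
eef_pos: [0.5882, 0.2101, 0.2667]
ee_rot: [3.141, -0.001, -2.029]
force: [0.0, -0.4, -0.0]
width: 0.0876
```

```bash
cat >> h.py <<'E'
def blob(im,lo,hi,box,hull=False):
    x0,y0,x1,y1=box; h=cv2.cvtColor(im,cv2.COLOR_RGB2HSV)
    m=np.zeros(h.shape[:2],np.uint8); m[y0:y1,x0:x1]=cv2.inRange(h,lo,hi)[y0:y1,x0:x1]
    m=cv2.morphologyEx(m,cv2.MORPH_OPEN,np.ones((3,3)))
    c=max(cv2.findContours(m,cv2.RETR_EXTERNAL,cv2.CHAIN_APPROX_NONE)[0],key=cv2.contourArea)
    return cv2.fitEllipse(cv2.convexHull(c) if hull else c),cv2.contourArea(c),cv2.boundingRect(c)
E
python3 - <<'E'
from h import *
im=cv2.imread('pics/w1.png')[:,:,::-1].copy()
h=cv2.cvtColor(im,cv2.COLOR_RGB2HSV); print(h[101,275],h[101,240],h[66,285],h[65,400])
s,C,im2=wr('w2'); print(s['eef_pos'],s['ee_rot'])
T=dict(s); T['eef_pos']=np.array([0.53948526,0.11060998,0.26736748]);T['ee_rot']=np.array([3.1413,-.00024,-2.0309])
C1=cam('wrist',T)
e,a,b=blob(im,(0,0,80),(180,70,255),(235,60,315,142)); print(e,a); print('plate',ray(C1,*e[0],.034))
g=h[60:142,230:320]
print('predict green',proj(C,(.589,.198,.09)), 'mount',proj(C,(.505,.021,.034)))
for u,v in ((285,66),(266,135)): print('catch',ray(C1,u,v,.045))
E
```

```text
[ 19  18 157] [75 41 25] [ 11 196 156] [ 21  26 167]
[0.58816245 0.21010159 0.2666556 ] [ 3.14086248e+00 -1.24826409e-03 -2.02903918e+00]
((274.2011413574219, 100.36732482910156), (52.39665222167969, 55.33025360107422), 174.2180938720703) 2276.5
plate [0.50596401 0.01704468 0.034     ]
predict green [278.59510837 191.32075157] mount [275.79110056 -14.88755284]
catch [ 0.48127062 -0.00677783  0.045     ]
catch [0.5297826  0.04537638 0.045     ]
```

View pics/w2.png

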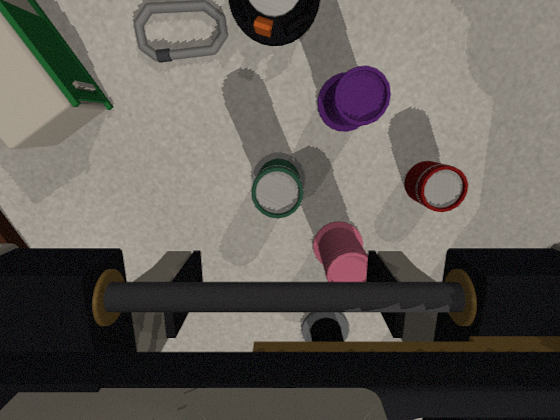

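Green lid at (277,191), red lid at (442,187). Next, ellipse fits on both lids.

```bash
python3 - <<'E'
from h import *
im=cv2.imread('pics/w2.png')[:,:,::-1].copy(); s=arm.get_state(); C=cam('wrist',s)
e,a,b=blob(im,(0,0,80),(180,70,255),(256,165,299,214)); print(e); g=ray(C,*e[0],.085); print('lid',g)
e,a,b=blob(im,(60,80,0),(95,255,255),(240,150,310,225),True); print('greenhull',e,b)
e,a,b=blob(im,(0,0,80),(180,70,255),(418,163,463,207)); print(e); r=ray(C,*e[0],.05); print('red lid',r)
go(s,(g[0],g[1],.26))
E
```

```text
((276.6546936035156, 191.6211700439453), (41.365478515625, 41.995452880859375), 92.418212890625)
lid [0.59117026 0.19762274 0.085     ]
greenhull ((276.8296203613281, 191.7200927734375), (50.5252799987793, 51.1265983581543), 1.4402666091918945) (252, 167, 51, 51)
((442.7711486816406, 188.14450073242188), (33.93819808959961, 39.882957458496094), 47.17164611816406)
red lid [0.42806696 0.28134696 0.05      ]
shift [ 9.1 -8.2  7. ] yaw -116.3 tilt 0.07
```

arm_command(
  motion=[
    [[9.7,-8,0],[0,0,0],1],
    [[0,0,30],[0,0,0],1],
    [[0,0,35],[0,0,0],1],
    [[0,0,35],[0,0,0],1],
    [[0,0,35],[0,0,0],1],
    [[0,0,30],[0,0,0],1],
    [[0,0,20],[0,0,0],1],
    [[0,0,7],[0,0,0],1],
    [[0,0,0],[0,0,0],0],
    [[0,0,0],[0,0,0],0],
    [[0,0,0],[0,0,0],0],
    [[0,0,0],[0,0,0],0],
    [[0,0,0],[0,0,0],0],
    [[0,0,0],[0,0,0],0],
    [[0,0,0],[0,0,0],0],
    [[0,0,0],[0,0,0],0],
  ],
  newtons=40,
)

```text
t: 4.33
eef_pos: [0.5913, 0.1975, 0.0765]
ee_rot: [-3.141, 0.001, -2.027]
force: [-2.4, 0.4, 6.1]
width: 0.0516
```

arm_command(
  motion=[
    [[0,0,-20],[0,0,0],0],
    [[0,0,-35],[0,0,0],0],
    [[0,0,-40],[0,0,0],0],
    [[0,0,-40],[0,0,0],0],
    [[20,0,0],[0,0,0],0],
    [[30,0,0],[0,0,0],0],
    [[30,0,0],[0,0,0],0],
    [[18,0,0],[0,0,0],0],
    [[0,0,0],[0,0,0],0],
    [[0,0,0],[0,0,0],0],
    [[0,0,0],[0,0,0],0],
  ],
)

```text
t: 5.25
eef_pos: [0.5482, 0.1094, 0.2106]
ee_rot: [-3.141, 0.0, -2.028]
force: [-0.0, 0.1, -2.2]
width: 0.0516
```

```bash
python3 - <<'E'
from h import *
s,C,im=wr('w3'); print(s['eef_pos'],s['ee_rot'],s['width'],s['force'])
c=proj(C,(.506,.018,.034)); print(c)
x,y=c.astype(int)
for r in (28,31,34):
    h=cv2.cvtColor(im,cv2.COLOR_RGB2HSV)
    m=cv2.inRange(h,(0,0,80),(180,70,255)); k=np.zeros_like(m); cv2.circle(k,(x,y),r+12,255,-1); m&=k
    m=cv2.morphologyEx(m,cv2.MORPH_OPEN,np.ones((r//2,r//2)))
    n,l,st,ce=cv2.connectedComponentsWithStats(m); i=l[y,x]; print(st[i],ce[i],ray(C,*ce[i],.034))
E
```

```text
[0.54816754 0.10939197 0.21062734] [-3.14133066e+00  4.02281828e-04 -2.02777299e+00] 0.051611103949630505 [-0.04323289  0.13418361 -2.1636562 ]
[282.43888447  93.40293172]
[ 253   61   62   66 3330] [283.16156156  93.42432432] [0.50541898 0.01830514 0.034     ]
[ 252   60   62   66 3330] [282.16156156  92.42432432] [0.50585803 0.01714142 0.034     ]
[ 252   61   61   64 3284] [282.02466504  92.43087698] [0.50597199 0.01709176 0.034     ]
```

View pics/w3.png

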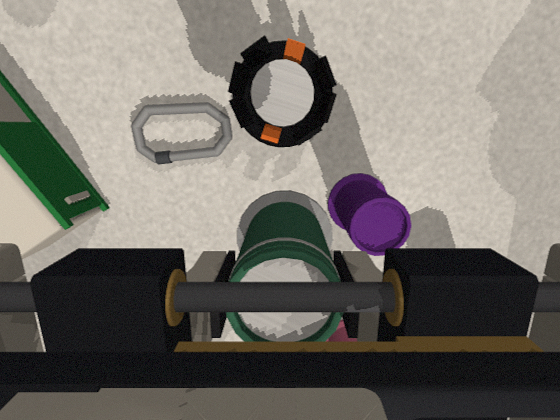

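Mount plate centre at (282.5,93), which casts to about (0.5055, 0.018). The tin hangs straight in the jaws. I'll move over the mount and lower it.

arm_command(
  motion=[
    [[20,0,0],[0,0,0],0],
    [[30,0,0],[0,0,0],0],
    [[30,-2,0],[0,0,0],0],
    [[20,0,0],[0,0,0],0],
    [[0,0,20],[0,0,0],0],
    [[0,0,25],[0,0,0],0],
    [[0,0,20],[0,0,0],0],
    [[0,0,15],[0,0,0],0],
    [[0,0,0],[0,0,0],0],
    [[0,0,0],[0,0,0],0],
  ],
)

```text
t: 6.13
eef_pos: [0.5054, 0.0186, 0.13]
ee_rot: [3.14, -0.002, -2.027]
force: [-0.4, -0.7, -1.5]
width: 0.0512
```

arm_command(
  motion=[
    [[0,0,5],[0,0,0],0],
    [[0,0,5],[0,0,0],0],
    [[0,0,5],[0,0,0],0],
    [[0,0,4],[0,0,0],0],
    [[0,0,0],[0,0,0],0],
    [[0,0,0],[0,0,0],0],
  ],
)

```text
t: 6.63
eef_pos: [0.5054, 0.0185, 0.1114]
ee_rot: [3.141, -0.0, -2.027]
force: [0.6, 0.3, -1.0]
width: 0.0516
```

arm_command(
  motion=[
    [[0,0,3],[0,0,0],0],
    [[0,0,3],[0,0,0],0],
    [[0,0,3],[0,0,0],0],
    [[0,0,3],[0,0,0],0],
    [[0,0,3],[0,0,0],0],
    [[0,0,3],[0,0,0],0],
    [[0,0,0],[0,0,0],0],
    [[0,0,0],[0,0,0],0],
  ],
)

```text
t: 7.3
eef_pos: [0.506, 0.0187, 0.0938]
ee_rot: [-3.141, 0.0, -2.027]
force: [0.8, -0.7, 4.9]
width: 0.0515
```

arm_command(
  motion=[
    [[0,0,2],[0,0,0],0],
    [[0,0,2],[0,0,0],0],
    [[0,0,1],[0,0,0],0],
    [[0,0,0],[0,0,0],0],
    [[0,0,0],[0,0,0],0],
    [[0,0,0],[0,0,0],0],
  ],
)

```text
t: 7.8
eef_pos: [0.5063, 0.0187, 0.0903]
ee_rot: [-3.14, 0.001, -2.027]
force: [-5.3, 0.1, 19.8]
width: 0.0515
```

Force rose to 20 N, so it is at the bottom stop. I'll relax 2 mm, open and retreat.

arm_command(
  motion=[
    [[0,0,-2],[0,0,0],0],
    [[0,0,-1],[0,0,0],0],
    [[0,0,0],[0,0,0],1],
    [[0,0,0],[0,0,0],1],
    [[0,0,0],[0,0,0],1],
    [[0,0,0],[0,0,0],1],
    [[0,0,0],[0,0,0],1],
    [[0,0,-20],[0,0,0],1],
    [[0,0,-30],[0,0,0],1],
    [[0,0,-40],[0,0,0],1],
    [[0,0,-40],[0,0,0],1],
    [[-30,0,-40],[0,0,0],1],
    [[-35,0,0],[0,0,0],1],
    [[-35,0,0],[0,0,0],1],
    [[0,0,0],[0,0,0],1],
    [[0,0,0],[0,0,0],1],
  ],
)

```text
t: 9.13
eef_pos: [0.5476, 0.1052, 0.2542]
ee_rot: [3.141, -0.001, -2.026]
force: [-0.4, -1.4, -0.6]
width: 0.0874
```

```bash
python3 - <<'E'
from h import *
s,C,im=wr('w4'); print(s['eef_pos'],s['ee_rot'],s['force'])
print('pred caught',proj(C,(.5055,.018,.107)),'uncaught',proj(C,(.5055,.018,.124)))
print('red',proj(C,(.428,.281,.055)))
cv2.imwrite('pics/v4.png',np.vstack([im[:240,100:500],cv2.resize(grab('side','s4')[180:310,230:390],(400,325))])[:,:,::-1])
E
```

```text
[0.54760031 0.10516931 0.2541542 ] [ 3.14072130e+00 -8.20056381e-04 -2.02578400e+00] [-0.43909465 -1.36795538 -0.5747501 ]
pred caught [284.4928931   95.22338409] uncaught [284.54898732  93.24497383]
red [445.40695503 286.80473531]
```

View pics/v4.png

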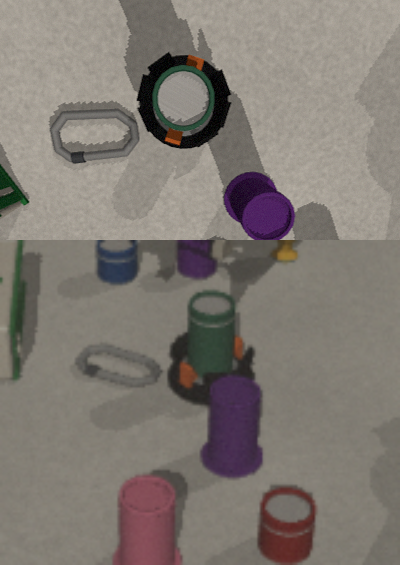

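Green stands upright on the mount, lid near (283,97) in the wrist view. I'll check its height from the wrist and side rays.

```bash
cat >> h.py <<'E'
def tri(C1,p1,C2,p2):
    A=[];b=[]
    for C,p in((C1,p1),(C2,p2)):
        o=ray(C,*p,0);d=ray(C,*p,.3)-o;d/=np.linalg.norm(d);M=np.eye(3)-np.outer(d,d);A.append(M);b.append(M@o)
    return np.linalg.lstsq(np.vstack(A),np.hstack(b),rcond=None)[0]
E
python3 - <<'E'
from h import *
im=cv2.imread('pics/w4.png')[:,:,::-1].copy();sd=cv2.imread('pics/s4.png')[:,:,::-1].copy()
s=arm.get_state();C=cam('wrist',s)
e,a,b=blob(im,(60,80,0),(95,255,255),(240,55,335,150),True);print('wrist rim',e,b)
e2,a2,b2=blob(sd,(60,60,0),(100,255,255),(295,195,335,235),True);print('side body',e2,b2)
e3,_,b3=blob(sd,(0,0,70),(180,60,255),(302,198,328,207));print('side lid',e3,b3)
S=cam('side'); print([proj(S,(.5055,.018,z)).round(1) for z in(.102,.107,.124)])
print(tri(C,e[0],S,e3[0]))
# calibration control: red lid centre side known? compare
e4,_,b4=blob(sd,(0,0,70),(180,60,255),(337,278,354,293));print('red side',e4,proj(S,(.428,.281,.05)))
E
```

```text
wrist rim ((282.99969482421875, 97.19754791259766), (62.63532257080078, 65.41516876220703), 177.3807373046875) (252, 65, 63, 66)
side body ((314.270263671875, 222.90309143066406), (8.642923355102539, 18.178895950317383), 178.0646514892578) (310, 215, 9, 17)
side lid ((314.0152282714844, 201.90960693359375), (9.01984691619873, 30.755325317382812), 89.78736877441406) (302, 198, 26, 9)
[array([314.6, 206.1]), array([314.7, 204.6]), array([314.9, 199.4])]
[0.50716582 0.01793748 0.11581991]
red side ((344.99737548828125, 286.8270568847656), (10.143774032592773, 16.795574188232422), 96.63065338134766) [344.65760328 287.11921972]
```

Caught: the rim measures 62.6 px, against about 63 expected caught and 67 uncaught, and the side lid is at row 206, also the caught height. Next I'll view the red tin from near.

arm_command(
  motion=[
    [[-26,23,4],[0,0,0],1],
    [[-26,23,4],[0,0,0],1],
    [[-26,23,4],[0,0,0],1],
    [[-26,23,4],[0,0,0],1],
    [[-26,23,4],[0,0,0],1],
    [[-26,23,4],[0,0,0],1],
    [[-26,23,4],[0,0,0],1],
    [[-26,23,4],[0,0,0],1],
    [[0,0,0],[0,0,0],1],
    [[0,0,0],[0,0,0],1],
  ],
)

```text
t: 10.07
eef_pos: [0.4733, 0.3721, 0.2222]
ee_rot: [3.141, -0.001, -2.026]
force: [-0.9, -0.5, 0.2]
width: 0.0877
```

```bash
cat >> h.py <<'E'
def rim(im,C,lo,hi,p,half=45):
    u,v=proj(C,p).astype(int)
    e,a,b=blob(im,lo,hi,(max(u-half,0),max(v-half,0),u+half,v+half)); f=C[0]
    h=cv2.cvtColor(im,cv2.COLOR_RGB2HSV); 
    q=C[3][:3,:3]@np.array(p)+C[3][:3,3]
    print('pred',(u,v),'box',b,'ell',np.round(e[0],1),np.round(e[1],1),'mm',np.round(np.array(e[1])*q[2]/f*1000,1)); return e
E
python3 - <<'E'
from h import *
s,C,im=wr('w5'); print(s['eef_pos'],s['width'])
e=rim(im,C,(0,0,80),(180,70,255),(.428,.281,.05),24); r=ray(C,*e[0],.05); print('lid',r)
u,v=proj(C,(.428,.281,.05)).astype(int); print(cv2.cvtColor(im,cv2.COLOR_RGB2HSV)[v-34:v+35:3,u].tolist())
h=cv2.cvtColor(im,cv2.COLOR_RGB2HSV);m=((cv2.inRange(h,(0,120,20),(8,255,255))|cv2.inRange(h,(172,120,20),(180,255,255)))); m[250:]=0
ys,xs=np.nonzero(m); print('redbox',xs.min(),xs.max(),ys.min(),ys.max())
go(s,(r[0],r[1],.045))
E
```

```text
[0.47328989 0.3720538  0.22215387] 0.08771226070115323
pred (np.int64(285), np.int64(92)) box (262, 68, 47, 48) ell [285.1  92.7] [47.3 48.2] mm [42.3 43.2]
lid [0.42882324 0.28115693 0.05      ]
[[21, 34, 105], [43, 17, 108], [2, 206, 109], [0, 255, 76], [15, 16, 124], [21, 18, 141], [15, 18, 142], [12, 18, 139], [23, 22, 140], [19, 15, 139], [14, 20, 141], [14, 24, 141], [23, 17, 139], [20, 17, 137], [18, 18, 140], [14, 20, 139], [19, 15, 138], [15, 18, 142], [21, 13, 140], [16, 22, 127], [30, 8, 99], [0, 195, 110], [5, 58, 110]]
redbox 133 313 62 223
shift [ 1.009e+02 -1.000e-01  1.773e+02] yaw -116.1 tilt 0.08
```

arm_command(
  motion=[
    [[30,0,0],[0,0,0],1],
    [[35,0,0],[0,0,0],1],
    [[36,0,10],[0,0,0],1],
    [[0,0,30],[0,0,0],1],
    [[0,0,40],[0,0,0],1],
    [[0,0,40],[0,0,0],1],
    [[0,0,30],[0,0,0],1],
    [[0,0,20],[0,0,0],1],
    [[0,0,9],[0,0,0],1],
    [[0,0,0],[0,0,0],1],
    [[0,0,0],[0,0,0],0],
    [[0,0,0],[0,0,0],0],
    [[0,0,0],[0,0,0],0],
    [[0,0,0],[0,0,0],0],
    [[0,0,0],[0,0,0],0],
    [[0,0,0],[0,0,0],0],
    [[0,0,0],[0,0,0],0],
  ],
  newtons=25,
)

```text
t: 11.53
eef_pos: [0.4296, 0.2813, 0.0444]
ee_rot: [-3.141, 0.001, -2.027]
force: [-0.9, 0.7, 4.1]
width: 0.0516
```

arm_command(
  motion=[
    [[0,0,-20],[0,0,0],0],
    [[0,0,-40],[0,0,0],0],
    [[0,0,-40],[0,0,0],0],
    [[0,0,-40],[0,0,0],0],
    [[0,0,-20],[0,0,0],0],
    [[20,-18,0],[0,0,0],0],
    [[26,-24,0],[0,0,0],0],
    [[26,-24,0],[0,0,0],0],
    [[26,-24,0],[0,0,0],0],
    [[26,-24,0],[0,0,0],0],
    [[26,-24,0],[0,0,0],0],
    [[26,-24,0],[0,0,0],0],
    [[25,-23,0],[0,0,0],0],
    [[0,0,0],[0,0,0],0],
    [[0,0,0],[0,0,0],0],
    [[0,0,0],[0,0,0],0],
  ],
)

```text
t: 12.87
eef_pos: [0.5066, 0.0188, 0.2036]
ee_rot: [3.141, -0.0, -2.029]
force: [-0.8, 0.5, -1.4]
width: 0.0514
```

Above the green tin. Down to just above seated height (TCP 0.1474).

arm_command(
  motion=[
    [[0,0,20],[0,0,0],0],
    [[0,0,15],[0,0,0],0],
    [[0,0,10],[0,0,0],0],
    [[0,0,5],[0,0,0],0],
    [[0,0,3],[0,0,0],0],
    [[0,0,2],[0,0,0],0],
    [[0,0,0],[0,0,0],0],
    [[0,0,0],[0,0,0],0],
  ],
)

```text
t: 13.53
eef_pos: [0.5072, 0.0192, 0.1494]
ee_rot: [-3.141, 0.001, -2.027]
force: [0.2, -0.2, -1.7]
width: 0.0519
```

arm_command(
  motion=[
    [[0,0,1],[0,0,0],0],
    [[0,0,0.5],[0,0,0],0],
    [[0,0,0],[0,0,0],0],
    [[0,0,0],[0,0,0],0],
  ],
)

```text
t: 13.87
eef_pos: [0.5072, 0.019, 0.1478]
ee_rot: [-3.141, 0.001, -2.028]
force: [-1.4, -1.1, 1.0]
width: 0.0514
```

Contact at the expected seated height. Release and retreat.

arm_command(
  motion=[
    [[0,0,0.3],[0,0,0],0],
    [[0,0,0],[0,0,0],0.8],
    [[0,0,0],[0,0,0],1],
    [[0,0,0],[0,0,0],1],
    [[0,0,0],[0,0,0],1],
    [[0,0,0],[0,0,0],1],
    [[0,0,-15],[0,0,0],1],
    [[0,0,-30],[0,0,0],1],
    [[0,0,-40],[0,0,0],1],
    [[0,0,-30],[0,0,0],1],
    [[-30,0,0],[0,0,0],1],
    [[-40,0,0],[0,0,0],1],
    [[-30,0,0],[0,0,0],1],
    [[0,0,0],[0,0,0],1],
    [[0,0,0],[0,0,0],1],
  ],
)

```text
t: 15.12
eef_pos: [0.5512, 0.11, 0.2613]
ee_rot: [3.141, -0.001, -2.026]
force: [-0.3, -0.8, -0.2]
width: 0.0874
```

```bash
python3 - <<'E'
from h import *
s,C,im=wr('w6'); print(s['eef_pos'],s['ee_rot'])
e=rim(im,C,(0,0,80),(180,70,255),(.507,.0188,.153),30); r=ray(C,*e[0],.153); print('lid',r)
cv2.imwrite('pics/v6.png',np.vstack([im[:240,100:500],cv2.resize(grab('side','s6')[160:250,250:390],(400,257))])[:,:,::-1])
E
```

```text
[0.55120298 0.11002072 0.26133925] [ 3.14080840e+00 -9.44671095e-04 -2.02584495e+00]
pred (np.int64(284), np.int64(83)) box (254, 53, 60, 60) ell [283.7  83.3] [60.6 61.7] mm [42.7 43.5]
lid [0.50765031 0.01838944 0.153     ]
```

View pics/v6.png

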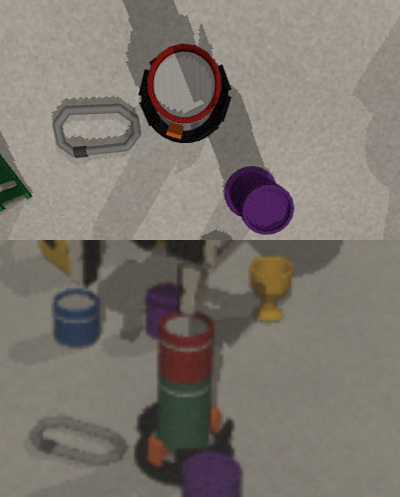

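Red is seated: its lid is at (283.7,83.3), which casts to (0.5077, 0.0184), upright in both views. Before blue, I'll locate its neighbours.

```bash
python3 - <<'E'
from h import *
S=cam('scene')
for n,p,z in(('case',(165,187),.075),('case',(192,172),.075),('case',(234,240),.075),('case',(208,258),.075),('ear',(197,122),.066),('ear',(214,126),.066),('band',(176,95),.036)): print(n,ray(S,*p,z).round(3))
go(arm.get_state(),(.674,-.1,.22))
E
```

```text
case [ 0.832 -0.15   0.075]
case [ 0.757 -0.164  0.075]
case [0.738 0.056 0.075]
case [0.808 0.072 0.075]
ear [ 0.686 -0.319  0.066]
ear [ 0.65  -0.287  0.066]
band [ 0.697 -0.466  0.036]
shift [ 132.8 -202.7   41.7] yaw -116.2 tilt 0.06
```

arm_command(
  motion=[
    [[19,-29,0],[0,0,0],1],
    [[19,-29,0],[0,0,0],1],
    [[19,-29,0],[0,0,0],1],
    [[19,-29,0],[0,0,0],1],
    [[19,-29,0],[0,0,0],1],
    [[19,-29,5],[0,0,0],1],
    [[19,-29,15],[0,0,0],1],
    [[0,0,20],[0,0,0],1],
    [[0,0,0],[0,0,0],1],
    [[0,0,0],[0,0,0],1],
  ],
)

```text
t: 16.05
eef_pos: [0.6732, -0.1012, 0.2211]
ee_rot: [3.139, -0.002, -2.029]
force: [-0.2, 0.4, 0.4]
width: 0.0875
```

```bash
python3 - <<'E'
from h import *
s,C,im=wr('w7'); print(s['eef_pos'],s['ee_rot'],proj(C,(.63,-.19,.05)))
h=cv2.cvtColor(im,cv2.COLOR_RGB2HSV);m=cv2.inRange(h,(100,120,20),(122,255,255));m[250:]=0
n,l,st,ce=cv2.connectedComponentsWithStats(m)
for i in range(1,n):
    if st[i][4]>60: print(st[i],ce[i])
E
```

```text
[ 0.67315219 -0.10124595  0.22110009] [ 3.13893172e+00 -1.61044889e-03 -2.02932571e+00] [283.97111917  95.55759924]
[248  55  56  62 738] [275.49322493  83.98780488]
```

View pics/w7.png

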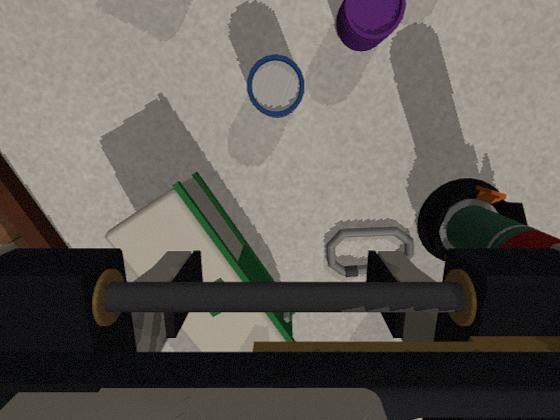

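Blue rim ring centred at about (276,85.5). Only the purple tin is near, at (370,15).

```bash
python3 - <<'E'
from h import *
s=arm.get_state();C=cam('wrist',s);im=cv2.imread('pics/w7.png')[:,:,::-1].copy()
e=rim(im,C,(0,0,70),(180,80,255),ray(C,276,85.5,.045),25); r=ray(C,*e[0],.045); print('lid',r)
e,_,_=blob(im,(100,120,20),(122,255,255),(240,50,312,125),True); r2=ray(C,*e[0],.05);print(e,'rim',r2)
go(s,((r[0]+r2[0])/2,(r[1]+r2[1])/2,.042))
E
```

```text
pred (np.int64(276), np.int64(85)) box (252, 61, 48, 49) ell [275.2  85.4] [47.4 49.6] mm [42.9 44.9]
lid [ 0.63444419 -0.20110609  0.045     ]
((275.3218078613281, 85.18672943115234), (56.225791931152344, 61.29986572265625), 174.05465698242188) rim [ 0.63442102 -0.20068439  0.05      ]
shift [107.4  -8.9 180.8] yaw -116.2 tilt 0.03
```

arm_command(
  motion=[
    [[35,-3,0],[0,0,0],1],
    [[36,-3,0],[0,0,0],1],
    [[36.5,-3,10],[0,0,0],1],
    [[0,0,30],[0,0,0],1],
    [[0,0,40],[0,0,0],1],
    [[0,0,40],[0,0,0],1],
    [[0,0,30],[0,0,0],1],
    [[0,0,20],[0,0,0],1],
    [[0,0,9],[0,0,0],1],
    [[0,0,0],[0,0,0],1],
    [[0,0,0],[0,0,0],0],
    [[0,0,0],[0,0,0],0],
    [[0,0,0],[0,0,0],0],
    [[0,0,0],[0,0,0],0],
    [[0,0,0],[0,0,0],0],
    [[0,0,0],[0,0,0],0],
    [[0,0,0],[0,0,0],0],
  ],
  newtons=25,
)

```text
t: 17.52
eef_pos: [0.6352, -0.2006, 0.0437]
ee_rot: [-3.141, 0.0, -2.027]
force: [-1.7, 0.9, 3.8]
width: 0.0517
```

arm_command(
  motion=[
    [[0,0,0],[0,0,0],0],
    [[0,0,-20],[0,0,0],0],
    [[0,0,-40],[0,0,0],0],
    [[0,0,-40],[0,0,0],0],
    [[0,0,-40],[0,0,0],0],
    [[0,0,-40],[0,0,0],0],
    [[0,0,-25],[0,0,0],0],
    [[0,0,0],[0,0,0],0],
    [[0,0,0],[0,0,0],0],
  ],
)

```text
t: 18.27
eef_pos: [0.6358, -0.2006, 0.2499]
ee_rot: [-3.138, 0.002, -2.028]
force: [-0.5, 0.2, -2.2]
width: 0.0516
```

```bash
python3 -c "
from h import *
go(arm.get_state(),(.507,.0185,.25))"
```

```text
shift [-139.8  212.3   -0.6] yaw -116.2 tilt 0.21
```

arm_command(
  motion=[
    [[-10,15,0],[0,0,0],0],
    [[-18,28,0],[0,0,0],0],
    [[-20,30,0],[0,0,0],0],
    [[-20,30,0],[0,0,0],0],
    [[-20,30,0],[0,0,0],0],
    [[-20,30,0],[0,0,0],0],
    [[-20,30,0],[0,0,0],0],
    [[-12,19,0],[0,0,0],0],
    [[0,0,0],[0,0,0],0],
    [[0,0,20],[0,0,0],0],
    [[0,0,15],[0,0,0],0],
    [[0,0,8],[0,0,0],0],
    [[0,0,5],[0,0,0],0],
    [[0,0,0],[0,0,0],0],
    [[0,0,0],[0,0,0],0],
  ],
)

```text
t: 19.52
eef_pos: [0.5068, 0.0183, 0.2]
ee_rot: [3.141, -0.001, -2.028]
force: [-0.1, 0.2, -1.2]
width: 0.0513
```

arm_command(
  motion=[
    [[0,0,1],[0,0,0],0],
    [[0,0,1],[0,0,0],0],
    [[0,0,0.3],[0,0,0],0],
    [[0,0,0],[0,0,0],0],
    [[0,0,0],[0,0,0],0],
  ],
)

```text
t: 19.93
eef_pos: [0.5067, 0.0186, 0.198]
ee_rot: [-3.141, 0.0, -2.028]
force: [-0.5, -0.5, -0.4]
width: 0.0515
```

arm_command(
  motion=[
    [[0,0,0.5],[0,0,0],0],
    [[0,0,0],[0,0,0],0],
    [[0,0,0],[0,0,0],0.8],
    [[0,0,0],[0,0,0],1],
    [[0,0,0],[0,0,0],1],
    [[0,0,0],[0,0,0],1],
    [[0,0,0],[0,0,0],1],
    [[0,0,-15],[0,0,0],1],
    [[0,0,-30],[0,0,0],1],
    [[0,0,-40],[0,0,0],1],
    [[0,0,-30],[0,0,0],1],
    [[-30,0,0],[0,0,0],1],
    [[-40,0,0],[0,0,0],1],
    [[-30,0,0],[0,0,0],1],
    [[0,0,0],[0,0,0],1],
    [[0,0,0],[0,0,0],1],
  ],
)

```text
t: 21.27
eef_pos: [0.551, 0.1096, 0.3114]
ee_rot: [3.141, -0.001, -2.026]
force: [0.4, -0.9, -0.6]
width: 0.0878
```

```bash
python3 - <<'E'
from h import *
s,C,im=wr('w8'); print(s['eef_pos'],s['ee_rot'])
e=rim(im,C,(0,0,80),(180,70,255),(.507,.0188,.199),31); r=ray(C,*e[0],.199); print('lid',r)
cv2.imwrite('pics/v8.png',np.vstack([im[:240,100:500],cv2.resize(grab('side','s8')[150:250,250:390],(400,286))])[:,:,::-1])
go(s,(.454,-.173,.29))
E
```

```text
[0.55102763 0.10958054 0.31143568] [ 3.14068552e+00 -1.13242658e-03 -2.02586519e+00]
pred (np.int64(284), np.int64(84)) box (254, 53, 60, 61) ell [283.3  82. ] [59.5 61.8] mm [42.6 44.3]
lid [0.50714422 0.01663982 0.199     ]
shift [296.4 -37.1  21.7] yaw -116.1 tilt 0.08
```

View pics/v8.png

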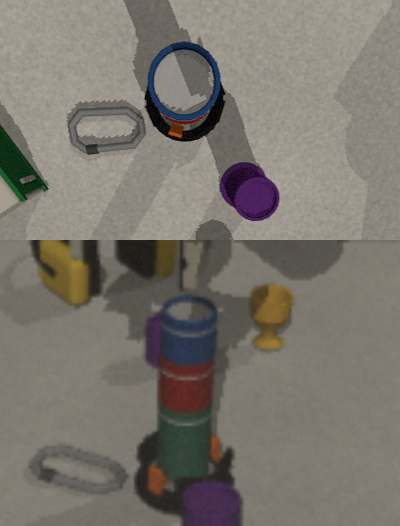

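Blue is seated and the stack is straight, lid at (283,82). Now to the egg cup, passing well above the stack.

arm_command(
  motion=[
    [[30,-4,0],[0,0,0],1],
    [[37,-5,0],[0,0,0],1],
    [[37,-5,0],[0,0,0],1],
    [[37,-5,0],[0,0,0],1],
    [[37,-5,0],[0,0,0],1],
    [[37,-5,0],[0,0,0],1],
    [[37,-4,0],[0,0,0],1],
    [[37,-4,15],[0,0,0],1],
    [[7,0,25],[0,0,0],1],
    [[0,0,30],[0,0,0],1],
    [[0,0,0],[0,0,0],1],
    [[0,0,0],[0,0,0],1],
  ],
)

```text
t: 22.37
eef_pos: [0.4521, -0.1744, 0.2421]
ee_rot: [3.14, -0.001, -2.029]
force: [0.6, 0.8, 1.4]
width: 0.0881
```

```bash
python3 - <<'E'
from h import *
s,C,im=wr('w9'); print(s['eef_pos'],s['ee_rot'],proj(C,(.41,-.266,.066)))
h=cv2.cvtColor(im,cv2.COLOR_RGB2HSV);m=cv2.inRange(h,(15,120,40),(30,255,255));m[250:]=0
n,l,st,ce=cv2.connectedComponentsWithStats(m)
for i in range(1,n):
    if st[i][4]>60: print(st[i],ce[i])
E
```

```text
[ 0.45211545 -0.1744306   0.24213976] [ 3.13962294e+00 -1.42769643e-03 -2.02874258e+00] [281.75804721  93.5905968 ]
[ 47   0  60  24 881] [84.63791146  8.84790011]
[ 253   68   54   57 2394] [279.39557226  96.24686717]
[   0  104   73   43 2003] [ 33.26909636 128.90614079]
```

View pics/w9.png

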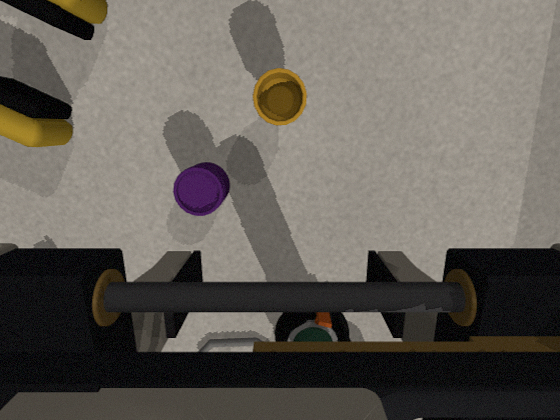

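Cup rim: box 253–307 by 68–125, centre about (280,96.3). The small purple tin at (200,188) is off the jaw line.

```bash
python3 - <<'E'
from h import *
s=arm.get_state();C=cam('wrist',s);im=cv2.imread('pics/w9.png')[:,:,::-1].copy()
e,_,_=blob(im,(15,120,40),(30,255,255),(240,55,320,140),True); r=ray(C,*e[0],.066);print(e,r)
go(s,(r[0],r[1],.058))
E
```

```text
((279.4106140136719, 96.33939361572266), (53.22774887084961, 57.12877655029297), 177.66940307617188) [ 0.41482261 -0.26481324  0.066     ]
shift [ 98.3  -5.2 185.6] yaw -116.2 tilt 0.05
```

arm_command(
  motion=[
    [[30,-2,0],[0,0,0],1],
    [[34,-2,0],[0,0,0],1],
    [[34.3,-1.2,10],[0,0,0],1],
    [[0,0,30],[0,0,0],1],
    [[0,0,40],[0,0,0],1],
    [[0,0,40],[0,0,0],1],
    [[0,0,35],[0,0,0],1],
    [[0,0,20],[0,0,0],1],
    [[0,0,11],[0,0,0],1],
    [[0,0,0],[0,0,0],1],
    [[0,0,0],[0,0,0],0],
    [[0,0,0],[0,0,0],0],
    [[0,0,0],[0,0,0],0],
    [[0,0,0],[0,0,0],0],
    [[0,0,0],[0,0,0],0],
    [[0,0,0],[0,0,0],0],
    [[0,0,0],[0,0,0],0],
    [[0,0,0],[0,0,0],0],
  ],
  newtons=15,
)

```text
t: 23.92
eef_pos: [0.4147, -0.2643, 0.0567]
ee_rot: [-3.141, -0.0, -2.027]
force: [-1.6, -0.4, 6.5]
width: 0.0493
```

arm_command(
  motion=[
    [[0,0,0],[0,0,0],0],
    [[0,0,-20],[0,0,0],0],
    [[0,0,-40],[0,0,0],0],
    [[0,0,-40],[0,0,0],0],
    [[0,0,-40],[0,0,0],0],
    [[0,0,-40],[0,0,0],0],
    [[0,0,-40],[0,0,0],0],
    [[0,0,-20],[0,0,0],0],
    [[0,0,0],[0,0,0],0],
    [[0,0,0],[0,0,0],0],
  ],
)

```text
t: 24.75
eef_pos: [0.4151, -0.2641, 0.2973]
ee_rot: [-3.139, 0.001, -2.028]
force: [-0.5, 0.3, -0.8]
width: 0.049
```

```bash
python3 - <<'E'
from h import *
s,C,im=wr('w10');sd=grab('side','s10')
go(s,(.507,.018,.3))
p=proj(cam('side'),s['eef_pos']).astype(int);print(p,s['width'])
c=sd[max(p[1]-40,0):p[1]+70,max(p[0]-60,0):p[0]+60]
cv2.imwrite('pics/v10.png',np.hstack([cv2.resize(c,(420,420*c.shape[0]//c.shape[1])),np.zeros((420*c.shape[0]//c.shape[1],10,3),np.uint8),cv2.resize(im[230:420,180:380],(370,420*c.shape[0]//c.shape[1]))])[:,:,::-1])
E
```

```text
shift [-293.7   41.9   -2.5] yaw -116.2 tilt 0.16
[348 101] 0.04904168460157165
```

View pics/v10.png

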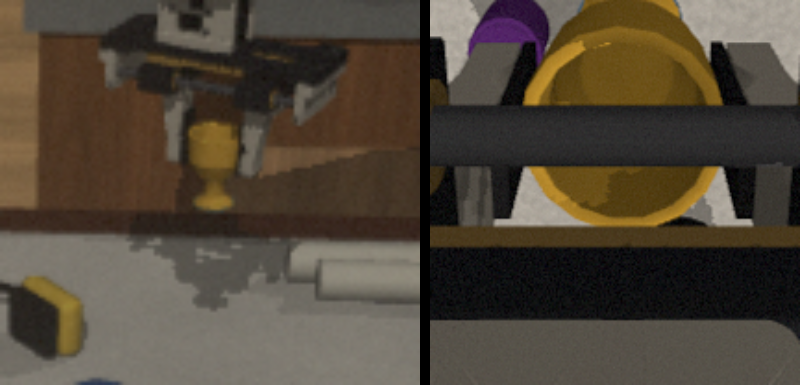

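The cup hangs upright in the jaws. Carry it to the stack axis, underside about 35 mm above the blue rim.

arm_command(
  motion=[
    [[-15,2,0],[0,0,0],0],
    [[-28,4,0],[0,0,0],0],
    [[-32,5,0],[0,0,0],0],
    [[-32,5,0],[0,0,0],0],
    [[-32,5,0],[0,0,0],0],
    [[-32,5,0],[0,0,0],0],
    [[-32,4,0],[0,0,0],0],
    [[-32,4,0],[0,0,0],0],
    [[-30,4,0],[0,0,0],0],
    [[-20,3,0],[0,0,0],0],
    [[-8.7,1,0],[0,0,0],0],
    [[0,0,0],[0,0,0],0],
    [[0,0,15],[0,0,0],0],
    [[0,0,10],[0,0,0],0],
    [[0,0,8],[0,0,0],0],
    [[0,0,4],[0,0,0],0],
    [[0,0,0],[0,0,0],0],
    [[0,0,0],[0,0,0],0],
  ],
)

```text
t: 26.35
eef_pos: [0.5065, 0.0174, 0.2593]
ee_rot: [-3.142, -0.0, -2.028]
force: [0.2, 0.2, -0.6]
width: 0.0491
```

arm_command(
  motion=[
    [[0,0,1.5],[0,0,0],0],
    [[0,0,1],[0,0,0],0],
    [[0,0,0.5],[0,0,0],0],
    [[0,0,0],[0,0,0],0],
    [[0,0,0],[0,0,0],0],
  ],
)

```text
t: 26.77
eef_pos: [0.5066, 0.018, 0.2564]
ee_rot: [-3.141, 0.0, -2.027]
force: [0.3, 0.3, -0.4]
width: 0.0493
```

arm_command(
  motion=[
    [[0,0,0.5],[0,0,0],0],
    [[0,0,0.4],[0,0,0],0],
    [[0,0,0],[0,0,0],0],
    [[0,0,0],[0,0,0],0],
  ],
)

```text
t: 27.1
eef_pos: [0.5068, 0.018, 0.2557]
ee_rot: [-3.141, 0.0, -2.027]
force: [0.7, -0.6, 1.9]
width: 0.0492
```

Contact exactly at the expected height (0.2557). Release and retreat.

arm_command(
  motion=[
    [[0,0,0],[0,0,0],0.7],
    [[0,0,0],[0,0,0],0.9],
    [[0,0,0],[0,0,0],1],
    [[0,0,0],[0,0,0],1],
    [[0,0,0],[0,0,0],1],
    [[0,0,0],[0,0,0],1],
    [[0,0,-15],[0,0,0],1],
    [[0,0,-30],[0,0,0],1],
    [[0,0,-40],[0,0,0],1],
    [[0,0,-30],[0,0,0],1],
    [[-30,0,0],[0,0,0],1],
    [[-40,0,0],[0,0,0],1],
    [[-40,0,0],[0,0,0],1],
    [[0,0,0],[0,0,0],1],
    [[0,0,0],[0,0,0],1],
    [[0,0,0],[0,0,0],1],
    [[0,0,0],[0,0,0],1],
  ],
)

```text
t: 28.52
eef_pos: [0.5548, 0.1161, 0.3705]
ee_rot: [-3.142, -0.0, -2.028]
force: [-0.4, 0.2, 0.6]
width: 0.0875
```

```bash
python3 - <<'E'
from h import *
s,C,im=wr('w11'); sd=grab('side','s11'); sc=grab('scene','c11'); print(s['eef_pos'],s['force'],s['width'])
e,_,_=blob(im,(15,120,40),(30,255,255),(200,20,370,180),True); print(e,ray(C,*e[0],.265))
cv2.imwrite('pics/v11.png',np.hstack([cv2.resize(im[:240,140:420],(400,343)),cv2.resize(sd[130:250,250:390],(400,343))])[:,:,::-1])
a=cv2.imread('pics/scene0.png');b=sc[:,:,::-1]
for n,(x0,y0,x1,y1) in dict(ears=(165,65,245,135),carab=(250,203,294,232),knob=(335,355,375,395)).items(): print(n,np.abs(a[y0:y1,x0:x1].astype(int)-b[y0:y1,x0:x1]).mean().round(1), cv2.phaseCorrelate(cv2.cvtColor(a[y0:y1,x0:x1],6).astype(np.float32),cv2.cvtColor(np.ascontiguousarray(b[y0:y1,x0:x1]),6).astype(np.float32)))
E
```

```text
[0.55479468 0.11610931 0.37048632] [-0.38353609  0.23277754  0.57463995] 0.08754109614349657
((286.9886779785156, 68.0430908203125), (70.94544982910156, 77.16109466552734), 179.2399139404297) [0.5050198  0.01715148 0.265     ]
ears 11.0 ((-0.005908698112200739, -0.03501651151776741), 0.9688348985380597)
carab 5.4 ((0.4804535323184709, -0.03182084127069551), 1.002368757724762)
knob 5.9 ((0.006909183995592372, 0.039864648702952366), 0.8877240040898323)
```

View pics/v11.png

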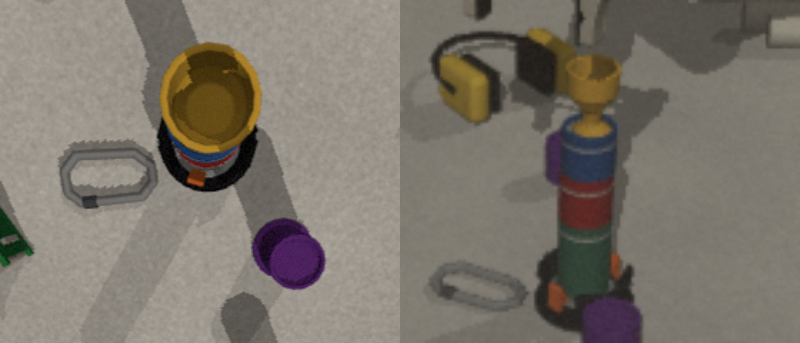

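The stack stands straight, the cup rim is within about 2 mm of the axis, and the bystanders are unmoved. Handing in.

```bash
python3 -c "
from station import arm
print(arm.job_done())"
```

```text
the job is handed in; nothing more can be done
None
```

The breakfast things are stowed and the job is handed in after about 29 s of robot time. The hand-in gives no verdict.

**What I did:** I set the green tin on the mount and pushed it to the bottom stop (20 N), where the catches held it down. Then I stacked the red tin, the blue tin and the egg cup on it. Each touched within 0.5 mm of its expected seated height and was released.

**Last checks:**
- **Stack:** it looks upright in the wrist and side views. The cup rim measured (0.505, 0.017), about 2 mm from the stack axis.
- **Robot:** the gripper is open and clear of everything.
- **Bystanders:** scene pictures compared before and after show shifts of 0.5 px or less for the ear defenders, carabiner and heater knob.

**One check that disagreed:** a two-view estimate of the green tin's rim height came out at 0.116 m, between the caught (0.107 m) and uncaught (0.124 m) values. Its side-view lid mask was cut off, so I discarded it. The rim's apparent size, the lid's row in the side view and the later contact heights all agreed with the tin being caught.

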